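Hold the calibration square in the reader's corner

TASK

Set the sample-rack reader to calibrate: turn its knob clockwise until it clicks over from the white dot to the green dot. Then pick up the steel calibration square by its blue post, lay it flat on the reader's deck with its right-angled outer corner in the corner of the two metal fences, and press it there with both outer faces flat against both fences. Finish still gripping the post and pressing against both fences; leave the gauze swabs and the white ointment bottle where they stand.

Things in the scene. Friction and masses are not known exactly. Their poses are not given: they have to be found in the camera images.
- reader: White rack reader, fixed, 190 (x) x 280 (y) mm. Origin: centre of its footprint on the table; z up. Its deck (black reading window) is flat, 22 mm above the table, from y = -59 to +140 mm in its frame. Along the right side (y -137 to -59 mm) is a grey console, top 36 mm above the table. The reader may stand on either side of the table and be yawed up to 0.25 rad.
- fence_corner (a point): Point on the deck (22 mm above the table) where the inner planes of the two fences meet, at (80, 125) mm in the reader's frame; axes parallel to the reader's. The deck to be used lies toward -x and -y from it. The polished square slides easily on the deck and along the fences (friction about 0.2).
- back_fence: Aluminium bar on the deck, fixed and rigid, 20 mm high (top 42 mm above the table), 12 mm thick. Origin at fence_corner. Its inner face is the plane x = 0 of its frame, looks to the reader's -x, and runs from y = -6 to -176 mm.
- left_fence: The same kind of bar, fixed and rigid, 20 mm high. Origin at fence_corner. Its inner face is the plane y = 0 of its frame, looks to the reader's -y, and runs from x = -6 to -171 mm.
- mode_knob (a joint): Angle of the knob, rad: 0 (a stop) when its pointer shows the white dot (bar along the reader's x), 1.2 (the other stop) at the green dot. Grows clockwise seen from above. An over-centre spring resists with up to about 0.1 N m, passes over at 0.6 and then pulls the knob on to 1.2 by itself; let go before 0.6, it springs back.
- knob_grip (a point): On the knob's upright axis, at the height to grip (57 mm above the table), at (40, -98) mm in the reader's frame; turns with the knob. Black knob with a bar grip 46 mm long (along this point's x), 12 mm wide (y), its sides from 43 to 69 mm above the table, on a disc 48 mm across; white line at the pointer end (+x).
- square: Loose steel L-shaped square, 0.15 to 0.3 kg: plate 12 mm thick, two arms 110 x 25 mm, filled inner corner. Origin: underside, on the axis of the upright round blue post (24 mm diameter, 12 to 60 mm above the underside). Outer faces: planes x = +36 and y = +36 mm; the arms run toward -x and -y. In place, its axes are parallel to the reader's. It can turn in the grip when pushed.
- square_heel (a point): The square's outer right-angled corner, at the underside, (36, 36, 0) mm in its frame.
- swabs: Loose bystander: stack of white gauze swabs 46 x 60 x 28 mm, on the table near the square, on its open side. Origin: centre of the underside. Leave it alone.
- ointment: Loose bystander: white bottle, 30 mm diameter, 55 mm high, at the middle of the far edge. Origin: centre of the underside. Leave it alone.

How it is judged:
On the way, in this order (a step that is already met when the one before it is completed fails the run):
1. the knob has clicked over to the green dot (value of joint mode_knob above 1 rad), for 0.2 s.
2. the square is off the table, gripped (height (world z) of square above 0.024 m and contact force between the fingers and square above 1 N), for 0.2 s.
3. the square is held in the corner, flat on the deck, touching both fences (contact force between square and back_fence above 1 N and contact force between square and left_fence above 1 N and angle between the x axis of square and the x axis of reader, either way round below 0.025 rad and horizontal distance between square_heel and fence_corner below 0.003 m and z of square_heel in the frame of reader below 0.025 m and angle between square's own z axis and vertical below 0.04 rad and contact force between the fingers and square above 1 N and value of joint mode_knob above 1 rad), for 0.3 s.
At the end, for the whole second after the job is handed in: Knob past 1.0 rad; square flat on the deck (heel under 3 mm above it, tilt under 0.04 rad), parallel to the reader within 0.025 rad, heel within 3 mm of the fence corner, pressing each fence with over 1 N, fingers still on it (over 1 N) (all of step 3); the arm keeps its last pose, push and grip.
It fails at once if the swabs or the ointment bottle are shifted by more than 3 cm (distance of any of swabs, ointment from where it was at the start of the episode above 0.03 m).
It also fails if it takes over 66 s, if anything falls off the work surface, if the arm or the gripper's body presses on something with over 40 N, if the wrist force passes 120 N, or if a joint passes its speed limit or range.

ROBOT

A 6-joint arm with a two-finger parallel gripper is mounted at the origin on the work surface; the furniture and walls round the work are solid. World frame = base frame: x ahead of the robot, y to its left, z up, the work surface at z = 0. Lengths are in m, angles in rad, forces in N, time in s.
With the tool pointing down it reaches from about 0.325 to 0.875 m from the base axis. Payload 4.4 kg.
Tool frame: the origin (TCP) lies at the very end of the fingers, on their centre line; the grasp point (between the pads) lies 19 mm behind it; z points along the fingers, y is the direction in which the jaws open and shut (so a half turn about z gives the same grasp; the last joint's range is limited). The gripper opens to 85 mm and grips with 20 to 120 N. Pads are 22 mm wide; open, the fingers measure 114 mm over their backs; the gripper's body (76 mm by 85 mm) begins 54 mm behind the grasp point. The pads swing forward as they close: fully open they stand 13 mm farther back than shut.
Start: joints at [-1.256, 0.207, 1.542, -0, 1.393, -0.15], TCP at [0.258, -0.514, 0.231] pointing down, gripper open.
Joint ranges: [-2.73, 2.73], [-0.86, 2.22], [0.23, 2.46], [-1.11, 4.25], [0.08, 2.63], [-2.82, 2.82]. Speed limits (rad/s): [2.79, 2.79, 3.14, 3.14, 3.14, 3.14].

INTERFACE

Orientations are given as a 3x3 rotation matrix whose columns are the frame's x, y, z axes.
In Python, from bench import manip gives the robot as it stands.
- The arm moves only by the shell command python3 -m creep 'ROWS' [OPENING] [FORCE]. ROWS is text: rows parted by semicolons, each of 4 numbers parted by spaces: the shift along the tool's x, y, z in mm, then the turn about the tool's z in rad. In form: x y z twist; .... A call has 1 to 10 rows; each row is the pose to reach, as a shift and turn from the pose commanded when the call began, along the tool's axes at that moment; what a row does not reach only later rows make up. A row lasts 1/8 s, in which the tool goes at most 62.5 mm and 10.7 degrees, less where a joint would pass 70% of its speed; a pose out of reach is approached as far as the arm can. A call with a gripper value outside its range is refused whole. OPENING is the closure, from 0 (fully open) to 1 (shut), set as the call begins (- or left out, the last holds). The fingers move at their own pace and stop on an object; FORCE is the grip in N (left out, the last holds). Time passes only in rows, so rows that repeat a pose let the fingers close. It gives the time, the measured TCP pose, the force and the opening at its end, in the units of the state.
- manip.sense(): the state, without advancing time (a new reading comes with each control period).
- manip.read_camera(name): name is "scene" or "top"; returns a dict with "frame" (480x640x3 uint8, red, green, blue), "vfov" (degrees; the focal length in pixels is half the picture's height over the tangent of half this angle, whatever the lens; pixels are square), "cx", "cy" (the principal point, pixels), "k1" (the pictures are not rectified: a ray, as slopes to the right and down, at radius r is drawn at 1 + k1 r^2 times it, then the intrinsics apply), "rvec" (rotation vector, rad) and "tvec" (3), from world to camera coordinates, as OpenCV has them. Camera axes: x right, y down, z forward; pixel columns grow to the right and rows downward; lengths in m; the calibration is good to about 2 mm. A picture is of the moment at which its call begins. There is no depth.
- manip.job_done(): hands the job in, once; it reports no verdict.
Trained networks look in the newest picture that a camera, given by its name, has taken for a name from the list of things; names that differ only in an ending like _2 or _b are one class to them, and where a whole thing is asked for, a point or a joint stands for the part that bears it (a point fixed in the world has none). Each returns a list of dicts, best first, with "score" (0 to 1); they miss things now and then, are a little off and sometimes report something else, mostly with a low value. They report only what shows in the picture. A call takes as long as a camera call.
- manip.regions_of(label, camera): "region" (480x640 bool, what is visible of it) and "rect" ([left, top, width, height] in pixels, round what is visible of it).
The state is a dict: "time": time; "qpos": joint angles; "qvel": joint speeds; "joint_torque": joint torques, N m; "position": TCP position; "tool_rot": TCP orientation; "wrist_force": force on the tool from outside, world axes, zero at the start; "moment": the same for the moment, N m; "gripper_width": finger opening in m.
Only numpy, scipy, OpenCV 4.12 (cv2) and the standard library are available. Lean on these libraries where they do the work, as an engineer would, in place of code of your own. Each camera call takes 0.05 s, during which the arm holds its last target. There are 200 camera calls.

## Working session

There is one attempt and no reset: what is moved stays moved. The work goes in short steps, Python scripts to look and compute and a shell command to move; the robot and the scene stay as the last step left them, time stands still between calls to the robot, and variables do not carry over. Pictures are saved under pics/ and viewed, about 8 in all and at most 12, crops included, and the job is handed in when it is done.

```bash
ls; mkdir -p pics; cat > h.py <<'E'
import numpy as np, cv2
from bench import manip
def cam(n):
    c=manip.read_camera(n); c['n']=n
    f=240/np.tan(np.radians(c['vfov'])/2)
    c['K']=np.array([[f,0,c['cx']],[0,f,c['cy']],[0,0,1.]]); c['D']=np.array([c['k1'],0,0,0.])
    c['R']=cv2.Rodrigues(np.array(c['rvec'],float))[0]; c['t']=np.array(c['tvec'],float); return c
def proj(c,P):
    return cv2.projectPoints(np.array(P,float).reshape(-1,3),c['R'],c['t'],c['K'],c['D'])[0].reshape(-1,2)
def ray(c,uv,z):
    p=cv2.undistortPoints(np.array(uv,float).reshape(-1,1,2),c['K'],c['D']).reshape(-1,2)
    d=np.c_[p,np.ones(len(p))]@c['R']; o=-c['R'].T@c['t']
    return o+d*((z-o[2])/d[:,2])[:,None]
def save(c,name,crop=None,s=1):
    im=c['frame'][:,:,::-1].copy()
    if crop: im=im[crop[1]:crop[3],crop[0]:crop[2]]
    cv2.imwrite('pics/'+name,cv2.resize(im,None,fx=s,fy=s,interpolation=cv2.INTER_CUBIC))
def pr(c,pts,col,im):
    for p in proj(c,pts): cv2.circle(im,tuple(int(round(v)) for v in p),1,col,-1)
E
python3 - <<'E'
from h import *
print(manip.sense())
for n in('scene','top'):
    c=cam(n); save(c,n+'0.png'); print(n,c['vfov'],c['k1'],-c['R'].T@c['t'])
    for l in('reader','back_fence','left_fence','knob_grip','square','swabs','ointment'):
        for d in manip.regions_of(l,n)[:2]:
            m=d['region']; v,u=np.nonzero(m)
            print(n,l,round(d['score'],2),d['rect'],m.sum(),(u.mean().round(1),v.mean().round(1)), ray(c,[[u.mean(),v.mean()]],.02)[0].round(3))
E
```

```text
pics
{'time': 0.0, 'qpos': array([-1.25650307e+00,  2.07466085e-01,  1.54299137e+00,  2.41636405e-05,
        1.39349591e+00, -1.50511184e-01]), 'qvel': array([-3.86007807e-05, -1.01372545e-03, -1.16720547e-03,  5.17417908e-04,
       -4.70540087e-04,  2.14378216e-04]), 'joint_torque': array([-1.92613712e-03, -3.83038759e+01, -2.91598248e+01, -4.24063592e-04,
        1.05796626e-02,  1.07554047e-05]), 'position': array([ 0.2574917 , -0.51325844,  0.23008186]), 'tool_rot': array([[ 8.93911300e-01,  4.48243336e-01, -7.07178122e-04],
       [ 4.48243735e-01, -8.93908542e-01,  2.25241623e-03],
       [ 3.77478000e-04, -2.33044848e-03, -9.99997213e-01]]), 'wrist_force': array([-0.16622317,  0.02634408,  0.04506748]), 'moment': array([ 0.03194932,  0.02512004, -0.00942556]), 'gripper_width': 0.08566919768834083}
scene 51.48762471560521 -0.014713071481162424 [-0.13025177  0.65026669  0.50426118]
scene reader 0.56 [140.1, 253.6, 199.5, 129.0] 13631 (np.float64(236.8), np.float64(317.8)) [0.442 0.248 0.02 ]
scene back_fence 0.61 [154.6, 268.0, 83.9, 49.4] 1108 (np.float64(194.4), np.float64(2
[... 948 characters left out ...]
), np.float64(251.9)) [0.447 0.227 0.02 ]
top back_fence 0.79 [182.3, 216.4, 67.7, 6.0] 412 (np.float64(214.7), np.float64(217.0)) [0.536 0.264 0.02 ]
top left_fence 0.98 [168.9, 222.0, 8.8, 68.1] 415 (np.float64(174.9), np.float64(254.8)) [0.438 0.362 0.02 ]
top left_fence 0.53 [390.2, 239.6, 45.3, 48.0] 1046 (np.float64(407.7), np.float64(256.7)) [ 0.439 -0.22   0.02 ]
top knob_grip 0.71 [252.8, 224.2, 22.3, 18.9] 335 (np.float64(266.3), np.float64(233.4)) [0.495 0.133 0.02 ]
top square 0.88 [389.2, 240.1, 48.9, 49.3] 1088 (np.float64(407.8), np.float64(256.6)) [ 0.439 -0.221  0.02 ]
top swabs 0.78 [434.5, 272.0, 27.0, 28.2] 460 (np.float64(445.3), np.float64(284.8)) [ 0.369 -0.314  0.02 ]
```

```bash
python3 - <<'E'
from h import *
c=cam('top'); save(c,'a.png',(150,195,300,310),5)
save(c,'b.png',(370,215,480,310),7)
E
```

```text
(no output)
```

View pics/scene0.png

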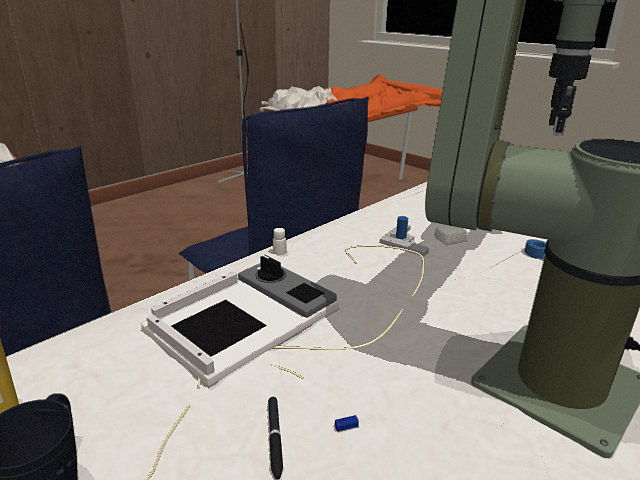

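View pics/a.png

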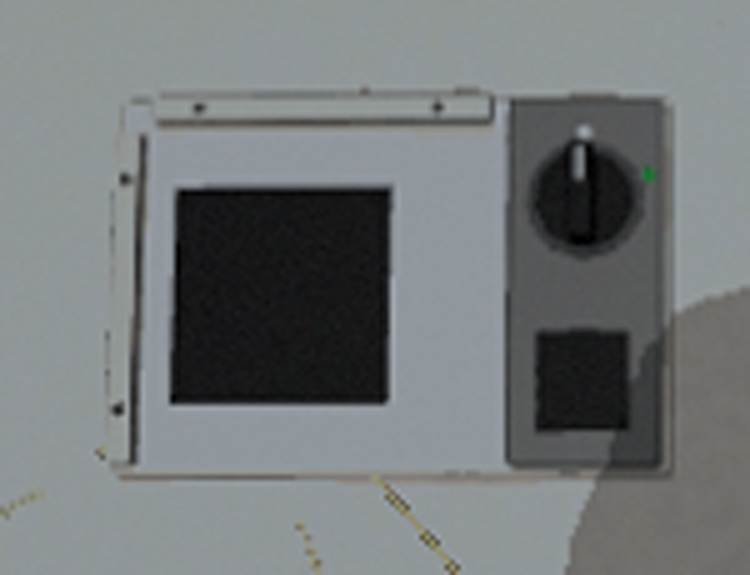

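View pics/b.png

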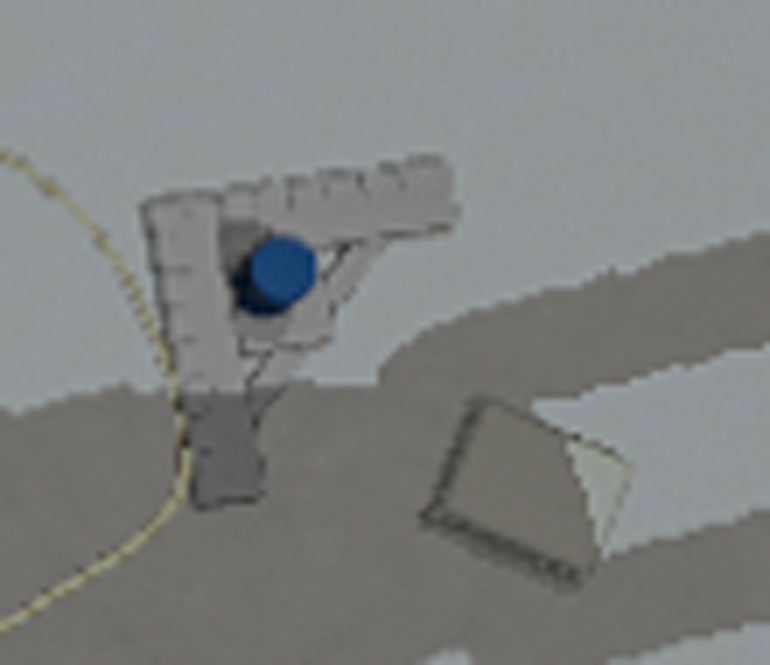

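The scene view shows the reader at left, the knob near (270,268), the square's post near (402,228), the swabs near (451,234) and the bottle near (279,240). In crop a, the knob centre is about (581,192) with its pointer up at the white dot, and the fence corner is about (147,128). In crop b, the square's heel is about (148,203), the post top is (283,271), and the arms run right and down.

```bash
python3 - <<'E'
from h import *
from scipy.optimize import least_squares
c=cam('top'); s=cam('scene')
def fit(P,uv,x0):
    P=np.array(P,float)/1e3
    def W(q,P=P): C,S=np.cos(q[2]),np.sin(q[2]); return np.c_[q[0]+C*P[:,0]-S*P[:,1],q[1]+S*P[:,0]+C*P[:,1],P[:,2]]
    r=least_squares(lambda q:(proj(c,W(q))-uv).ravel(),x0,loss='soft_l1')
    print(r.x.round(4),(r.fun.reshape(-1,2)).round(1).tolist()); return r.x,W
uv=np.array([[147,135],[137,463],[493,124],[581,192]])/5+[150-.4,195-.4]
q,W=fit([[74,125,22],[-91,125,22],[80,-51,22],[40,-98,69]],uv,[.44,.23,0])
print('corner,knob',W(q,np.array([[.08,.125,.022],[.04,-.098,.057]])))
uv2=np.array([[150,201],[443,157],[193,496],[283,271]])/7+[370-.43,215-.43]
p,V=fit([[36,36,12],[36,-74,12],[-74,36,12],[0,0,60]],uv2,[.44,-.21,.15])
def draw(cam_,name,crop,sc):
    im=cv2.resize(cam_['frame'][:,:,::-1],None,fx=4,fy=4,interpolation=cv2.INTER_CUBIC)
    L=np.linspace(0,1,40)[:,None]
    def seg(F,a,b,col):
        P=np.array(a)+(np.array(b)-np.array(a))*L
        for u in proj(cam_,F(P/1e3)): cv2.circle(im,tuple(int(v) for v in u*4+1.5),1,col,-1)
    G=lambda P:W(q,P); H=lambda P:V(p,P)
    seg(G,[80,119,22],[80,-51,22],(0,0,255)); seg(G,[74,125,22],[-91,125,22],(0,0,255))
    seg(G,[63,-98,69],[17,-98,69],(255,255,0)); seg(G,[95,-59,36],[-95,-59,36],(0,255,0)); seg(G,[80,119,42],[80,-51,42],(255,0,255))
    seg(H,[36,36,12],[36,-74,12],(0,0,255)); seg(H,[36,36,12],[-74,36,12],(0,0,255)); seg(H,[0,0,12],[0,0,60],(0,255,255))
    x0,y0,x1,y1=[4*k for k in crop]; cv2.imwrite('pics/'+name,im[y0:y1,x0:x1])
draw(s,'c.png',(130,200,330,350),4) 
draw(s,'d.png',(130,200,330,350),4) 
a=np.load if 0 else None
np.save('fit.npy',np.array([q,p]))
im=cv2.imread('pics/c.png')
draw(s,'e.png',(360,190,480,270),4)
e=cv2.imread('pics/e.png'); # combine: reader on left scaled, square on right
im=cv2.resize(im,(480,360)); e=cv2.resize(e,(480,320)); 
cv2.imwrite('pics/ce.png',cv2.imread('pics/c.png'))
E
```

```text
[0.4485 0.2284 0.003 ] [[0.3, 0.3], [-0.3, -0.1], [0.4, 0.4], [-0.3, -0.6]]
corner,knob [[0.52817466 0.35368461 0.022     ]
 [0.48883352 0.13056743 0.057     ]]
[ 0.4437 -0.2196  0.1439] [[-0.5, -0.3], [0.5, 0.2], [0.1, 1.0], [-0.1, -0.8]]
```

View pics/ce.png

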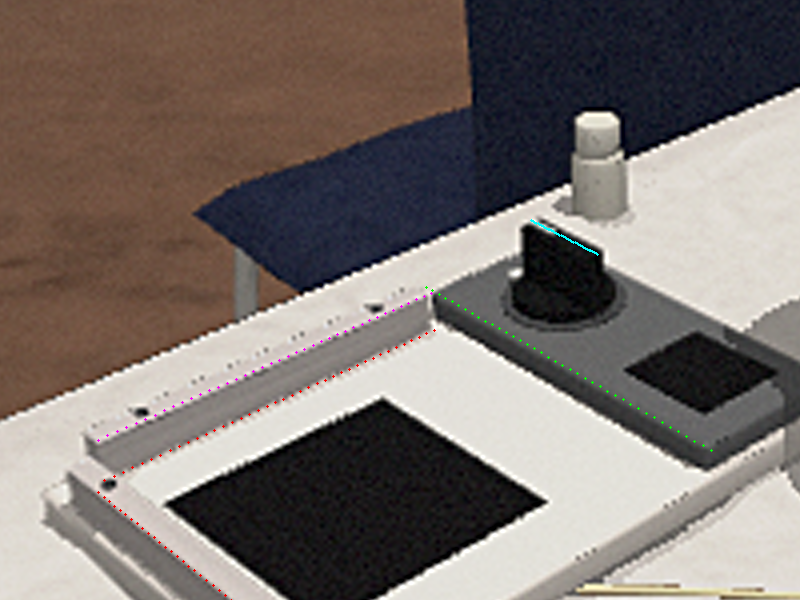

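View pics/e.png

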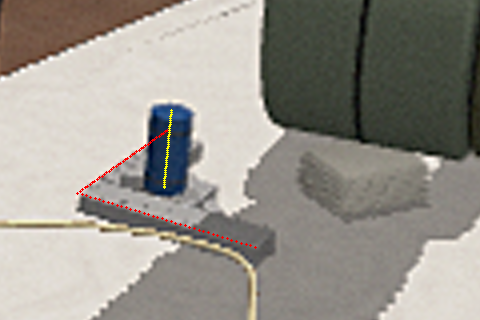

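The fit agrees with both views to about 3 mm: reader yaw is about 0, the knob is at (0.489, 0.131), the post at (0.444, -0.220), and the swabs lie clear on the open side. I'll go above the knob with the jaws across the bar.

```bash
python3 -m creep '45 -43 0 -0.18; 90 -86 0 -0.36; 135 -129 0 -0.54; 180 -172 0 -0.72; 225 -215 0 -0.9; 270 -258 0 -1.08; 315 -301 0 -1.26; 360 -344 0 -1.44; 405 -387 0 -1.62; 450 -430 0 -1.8' 0 60; cat > st.py <<'E'
import sys
from h import *
s=manip.sense(); R=s['tool_rot']; p=s['position']
print('t',round(s['time'],2),'pos',(p*1e3).round(1),'a',round(float(np.arctan2(R[1,0],R[0,0])),4),'q',s['qpos'].round(2),'F',s['wrist_force'].round(1),'M',s['moment'].round(2),'w',round(s['gripper_width']*1e3,1))
if len(sys.argv)>1:
    d=np.array([float(v) for v in sys.argv[1:4]])-p*1e3; print('tool shift mm',(R.T@d).round(1))
    if len(sys.argv)>4:
        a=float(sys.argv[4])-np.arctan2(R[1,0],R[0,0]); print('twist',round(-((a+np.pi)%(2*np.pi)-np.pi),3))
E
python3 st.py 489 130.6 130 3.1446
```

```text
time: 2.2
position: [0.4679, 0.0741, 0.2318]
tool_rot: [[-0.644, 0.765, 0.002], [0.765, 0.644, -0.0], [-0.001, 0.001, -1.0]]
wrist_force: [2.0, 0.5, -0.1]
gripper_width: 0.0854
t 2.2 pos [467.9  74.1 231.8] a 2.271 q [-0.03 -0.01  1.78 -0.    1.37 -0.73] F [ 2.   0.5 -0.1] M [-0.04 -0.01  0.01] w 85.4
tool shift mm [ 29.7  52.4 101.8]
twist -0.874
```

```bash
python3 -m creep '15 26 40 -0.18; 30 52 80 -0.36; 30 52 100 -0.54; 30 52 100 -0.72; 30 52 100 -0.874; 30 52 100 -0.874; 30 52 100 -0.874' >/dev/null; python3 - <<'E'
from h import *
import sys
for n in('top','scene'):
    c=cam(n); 
    save(c,'k_'+n+'.png',(230,200,310,260) if n=='top' else (215,205,335,295),6)
    for d in manip.regions_of('mode_knob',n)[:2]: print(n,d['score'],d['rect'])
E
python3 st.py 489 130.6 75 3.1446
```

```text
scene 0.97 [261.2, 255.8, 23.5, 24.8]
scene 0.44 [140.5, 254.5, 199.3, 132.8]
t 3.27 pos [488.1 128.4 131.4] a 3.1379 q [ 0.09  0.17  1.81  0.    1.16 -1.48] F [ 0.7 -0.1  0.2] M [ 0.01  0.02 -0.02] w 85.5
tool shift mm [-0.9  2.2 56.4]
twist -0.007
```

View pics/k_scene.png

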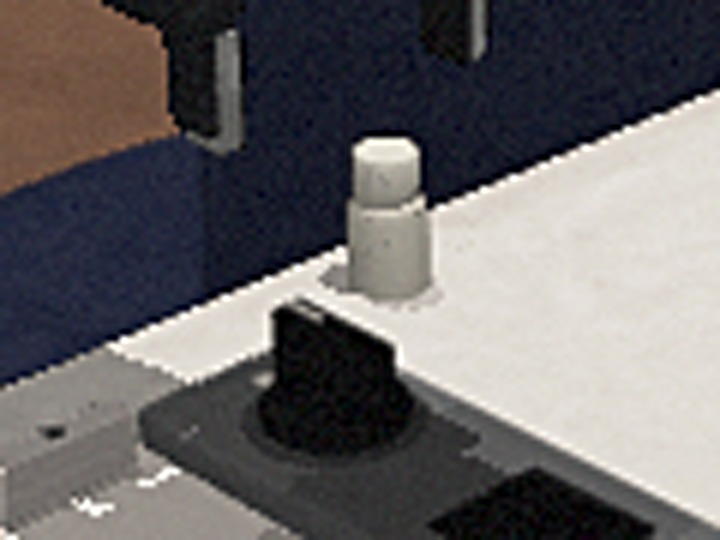

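The jaws straddle the knob bar, which spans about (272,308)–(395,350) in the crop with the white pointer toward the far side. The bottle is clear of the gripper. I'll descend and grip.

```bash
python3 -m creep '-1 1 30 -0.005; -1 1 60 -0.005; -1 1 84 -0.005; -1 1 84 -0.005' 0 60 >/dev/null; python3 st.py; python3 -m creep '0 0 0 0;0 0 0 0;0 0 0 0;0 0 0 0;0 0 0 0;0 0 0 0' 1 60 >/dev/null; python3 st.py 489 130.6 46 3.1446
```

```text
t 3.77 pos [486.9 129.2  45.4] a -3.1399 q [ 0.09  0.3   1.86 -0.    0.99 -1.49] F [0.3 0.3 0.8] M [-0.01 -0.04 -0.02] w 85.5
t 4.53 pos [489.6 131.1  48.2] a -3.1395 q [ 0.09  0.3   1.86  0.    0.99 -1.49] F [-1.2  5.   4.3] M [0.78 0.2  0.09] w 10.7
tool shift mm [ 0.6 -0.5  2.2]
twist -0.001
```

```bash
python3 -m creep '0 0 0 0.15;0 0 0 0.3;0 0 0 0.45;0 0 0 0.6;0 0 0 0.75;0 0 0 0.9;0 0 0 1.05;0 0 0 1.18;0 0 0 1.18;0 0 0 1.18' - 70 >/dev/null; python3 st.py; python3 -m creep '0 0 0 0;0 0 0 0;0 0 0 0' 0 >/dev/null; python3 st.py;  python3 -m creep '0 0 -40 0;0 0 -90 0;0 0 -130 0; 0 0 -130 0' >/dev/null; python3 st.py; python3 - <<'E'
from h import *
c=cam('scene'); save(c,'k2.png',(215,205,335,295),6)
E
```

```text
t 5.78 pos [490.1 132.   48.3] a 1.9624 q [ 0.09  0.3   1.86  0.01  0.99 -0.31] F [0.2 7.7 1.9] M [ 1.33 -0.02 -0.11] w 10.5
t 6.15 pos [488.9 129.1  47.2] a 1.9636 q [ 0.09  0.3   1.86 -0.    0.99 -0.31] F [ 0.1 -0.5 -0. ] M [ 0.01 -0.    0.02] w 64.2
t 6.65 pos [492.2 129.5 181.6] a 1.9636 q [ 0.09  0.11  1.76 -0.    1.26 -0.31] F [-0.4 -0.5  0.7] M [ 0.   -0.02  0.02] w 85.5
```

View pics/k2.png

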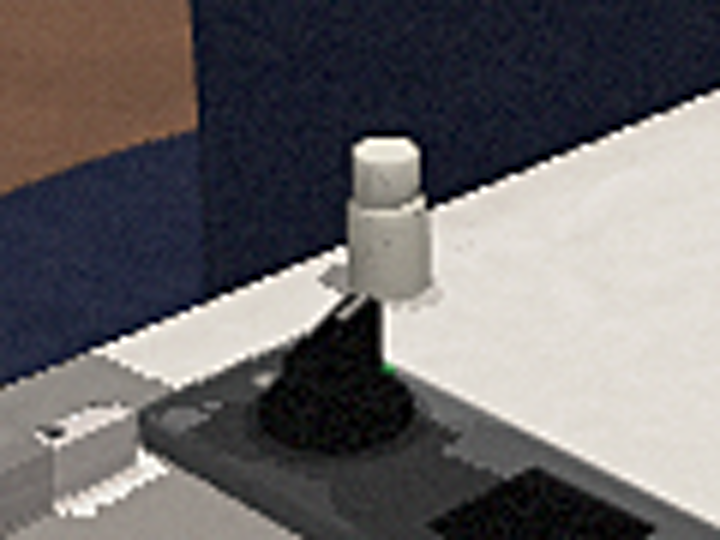

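The white pointer has moved to the green dot, at crop (388,368), so the knob has clicked over. Next is the square.

```bash
python3 st.py 443.7 -219.6 130 2.50
```

```text
t 6.7 pos [490.3 129.3 179. ] a 1.9635 q [ 0.09  0.11  1.77 -0.    1.26 -0.31] F [ 0.4  0.1 -1.1] M [ 0.09 -0.03 -0.02] w 85.2
tool shift mm [-304.4 -176.7   48.8]
twist -0.536
```

```bash
python3 -m creep '-50 -29 0 -0.1;-100 -58 0 -0.2;-150 -87 0 -0.3;-200 -116 0 -0.4;-250 -145 10 -0.536;-304 -177 30 -0.536;-304 -177 49 -0.536;-304 -177 49 -0.536;-304 -177 49 -0.536' 0 60 >/dev/null; python3 - <<'E'
from h import *
ims=[]
for n in('scene','top'):
    c=cam(n)
    for d in manip.regions_of('square',n)[:1]: print(n,d['score'],d['rect'])
    im=c['frame'][:,:,::-1]
    im=im[170:280,350:480] if n=='scene' else im[205:315,370:500]
    ims.append(cv2.resize(im,None,fx=3,fy=3,interpolation=cv2.INTER_CUBIC))
    if n=='scene':
        # post centre line: blue pixels
        r=c['frame'][190:270,370:440].astype(int); m=(r[:,:,2]>r[:,:,0]+30)&(r[:,:,2]>60)
        v,u=np.nonzero(m); print('blue',u.min()+370,u.max()+370,v.min()+190,v.max()+190,len(u))
        print('proj post',proj(c,[[.4437,-.2196,.012],[.4437,-.2196,.06]]))
cv2.imwrite('pics/s.png',np.hstack(ims))
E
python3 st.py 443.7 -219.6 24 2.50
```

```text
scene 0.63 [376.4, 214.7, 48.4, 41.9]
blue 396 407 217 238 190
proj post [[400.66227872 236.62491796]
 [402.51524194 217.36291002]]
top 0.49 [395.5, 245.4, 21.3, 21.8]
t 8.03 pos [ 442.6 -218.8  129.1] a 2.5014 q [-0.63  0.15  1.84  0.    1.15 -1.57] F [1.  1.1 0.2] M [0.01 0.01 0.02] w 85.3
tool shift mm [ -1.2  -0.  105.1]
twist 0.001
```

View pics/s.png

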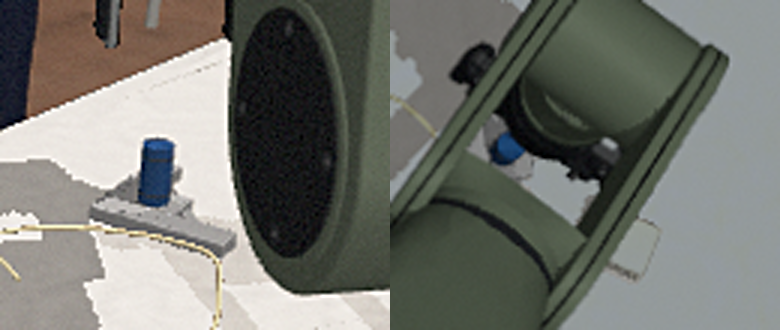

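The post is seen at about (150,170) in the left panel, within 1–2 px of my projection, and the jaws are above it and clear of the swabs. I'll descend, grip and lift.

```bash
python3 -m creep '-1 0 40 0; -1 0 80 0; -1 0 105 0; -1 0 105 0; -1 0 105 0' 0 60 >/dev/null; python3 st.py; python3 -m creep '0 0 0 0;0 0 0 0;0 0 0 0;0 0 0 0;0 0 0 0;0 0 0 0' 1 60 >/dev/null; python3 st.py;  python3 -m creep '0 0 -30 0;0 0 -60 0;0 0 -90 0; 0 0 -90 0;0 0 -90 0' >/dev/null; python3 st.py 489 314 110 2.359
```

```text
t 8.65 pos [ 443.9 -220.3   24.6] a 2.5005 q [-0.64  0.32  1.89 -0.    0.93 -1.57] F [ 0.3 -0.1 -0.1] M [ 0.03 -0.   -0.  ] w 85.4
t 9.4 pos [ 443.2 -220.1   23.9] a 2.4998 q [-0.64  0.32  1.89 -0.    0.93 -1.57] F [-0.5  0.3  5.5] M [ 0.07  0.11 -0.02] w 22.7
t 10.03 pos [ 441.6 -219.   111.7] a 2.4998 q [-0.64  0.17  1.85 -0.    1.12 -1.57] F [-0.5  0.2 -3.8] M [ 0.04 -0.02  0.02] w 22.7
tool shift mm [281.1 455.3   2.5]
twist 0.141
```

```bash
python3 -m creep '30 46 0 0.01;60 92 0 0.02;90 138 0 0.05;120 186 0 0.07;150 234 0 0.09;180 282 0 0.11;210 329 0 0.141;240 376 0 0.141;270 423 0 0.141;283 443 0 0.141' >/dev/null; python3 -m creep '0 0 0 0;0 0 0 0;0 0 0 0' >/dev/null; python3 st.py 480 306 80 2.359;  python3 - <<'E'
from h import *
ims=[]
for n in('scene','top'):
    c=cam(n); im=c['frame'][:,:,::-1]
    im=im[220:390,130:330] if n=='scene' else im[190:310,150:290]
    ims.append(cv2.resize(im,(400,340),interpolation=cv2.INTER_CUBIC))
cv2.imwrite('pics/p.png',np.hstack(ims))
E
```

```text
t 11.65 pos [480.8 303.1 112.4] a 2.3573 q [ 0.41  0.32  1.66 -0.    1.16 -0.38] F [-0.3  0.  -2. ] M [0.01 0.   0.01] w 22.8
tool shift mm [ 2.6  1.6 32.4]
twist -0.002
```

View pics/p.png

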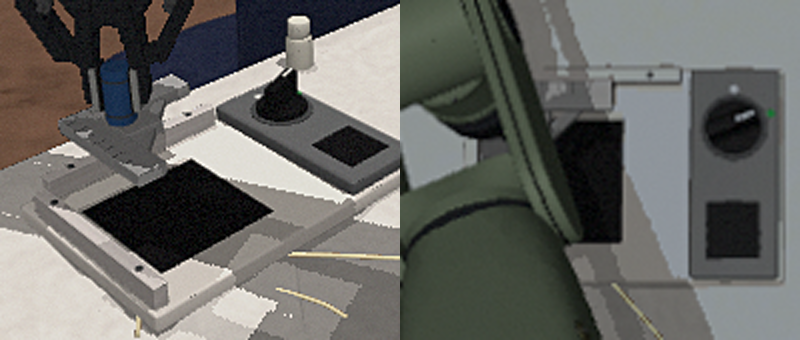

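The square hangs level and parallel to the fences, with its heel inside the corner and clear of both. I'll lower it onto the deck until it touches.

```bash
python3 -m creep '0 0 20 0;0 0 40 0;0 0 55 0;0 0 60 0;0 0 60 0;0 0 60 0' >/dev/null; python3 st.py;  python3 -m creep '0 0 2 0;0 0 4 0;0 0 4 0;0 0 4 0' >/dev/null; python3 st.py; python3 -m creep '0 0 1 0;0 0 2 0;0 0 2 0;0 0 2 0' >/dev/null; python3 st.py
```

```text
t 12.5 pos [482.  304.8  54.1] a 2.3587 q [ 0.41  0.4   1.69  0.    1.05 -0.38] F [-0.3 -1.  -1.7] M [-0.01 -0.05 -0.01] w 22.8
t 13.0 pos [481.2 304.5  49.3] a 2.3588 q [ 0.41  0.41  1.7   0.    1.04 -0.38] F [-0.8 -0.  -1.8] M [-0.01 -0.01  0.01] w 22.6
t 13.5 pos [481.2 304.5  47.3] a 2.3588 q [ 0.41  0.41  1.7   0.    1.03 -0.38] F [-0.1 -0.2 -1.9] M [ 0.01 -0.03 -0.01] w 22.7
```

```bash
for i in 1; do python3 -m creep '0 0 1 0;0 0 1 0;0 0 1 0' >/dev/null; python3 st.py;  python3 -m creep '0 0 1 0;0 0 1 0;0 0 1 0' >/dev/null; python3 st.py; done
```

```text
t 13.88 pos [481.2 304.5  46.3] a 2.3589 q [ 0.41  0.41  1.7  -0.    1.03 -0.38] F [ 0.4  0.5 -2. ] M [-0.04  0.   -0.04] w 22.7
t 14.25 pos [481.7 304.7  45.9] a 2.3589 q [ 0.41  0.41  1.7  -0.    1.03 -0.38] F [-0.5  0.5  3.2] M [-0.19  0.23  0.01] w 22.4
```

```bash
python3 -m creep '0 2 0 0;0 4 0 0;0 6 0 0;0 8 0 0;0 10 0 0;0 12 0 0;0 12 0 0;0 12 0 0' >/dev/null; python3 st.py;  python3 -m creep '0 1 0 0;0 2 0 0;0 2 0 0;0 2 0 0' >/dev/null; python3 st.py;  python3 -m creep '0 1 0 0;0 2 0 0;0 2 0 0;0 2 0 0' >/dev/null; python3 st.py
```

```text
t 15.25 pos [490.6 313.4  45.9] a 2.3588 q [ 0.42  0.43  1.67  0.    1.04 -0.37] F [-0.6  0.3  4.8] M [-0.17  0.24  0.  ] w 22.6
t 15.75 pos [491.6 314.6  45.9] a 2.3585 q [ 0.42  0.44  1.66  0.    1.04 -0.37] F [-1.3 -1.1  6.3] M [-0.24  0.24 -0.05] w 22.6
t 16.25 pos [491.7 315.5  45.9] a 2.3584 q [ 0.42  0.44  1.66  0.    1.05 -0.37] F [-5.3 -2.   9.9] M [-0.34  0.57 -0.14] w 22.4
```

```bash
python3 -m creep '0.7 0.7 -0.2 0;1.4 1.4 -0.3 0;1.4 1.4 -0.3 0;1.4 1.4 -0.3 0' >/dev/null; python3 st.py;  python3 -m creep '0.7 0.7 0 0;1.4 1.4 0 0;1.4 1.4 0 0;1.4 1.4 0 0' >/dev/null; python3 st.py
```

```text
t 16.75 pos [491.7 317.6  45.9] a 2.3584 q [ 0.43  0.44  1.65  0.    1.05 -0.36] F [-4.5 -2.6  8. ] M [-0.24  0.5  -0.17] w 22.7
t 17.25 pos [491.7 318.9  45.9] a 2.3586 q [ 0.43  0.44  1.65 -0.    1.05 -0.36] F [-4.1 -3.1  8.6] M [-0.53  0.56 -0.12] w 22.7
```

```bash
python3 -m creep '0.7 0.7 0 0;0.7 0.7 0 0;0.7 0.7 0 0' >/dev/null; python3 st.py;  python3 -m creep '0.7 0.7 0 0;0.7 0.7 0 0;0.7 0.7 0 0' >/dev/null; python3 st.py; python3 -m creep '0.7 0.7 0 0;0.7 0.7 0 0;0.7 0.7 0 0' >/dev/null; python3 st.py
```

```text
t 17.62 pos [491.7 319.   46. ] a 2.3587 q [ 0.43  0.44  1.65 -0.    1.05 -0.36] F [-4.  -6.3 10.4] M [-0.92  0.56 -0.12] w 22.4
t 18.0 pos [491.7 319.   46. ] a 2.3588 q [ 0.43  0.44  1.65 -0.    1.05 -0.36] F [-5.5 -9.6 11.8] M [-1.35  0.58 -0.14] w 22.7
t 18.38 pos [491.6 319.1  46.1] a 2.359 q [ 0.43  0.45  1.65 -0.01  1.05 -0.35] F [ -6.  -11.6  13.8] M [-1.82  0.59 -0.18] w 22.9
```

```bash
python3 -m creep '-0.7 0.7 0 0;-1 1 0 0;-1 1 0 0;-1 1 0 0' >/dev/null; python3 st.py; python3 - <<'E'
from h import *
q,_=np.load('fit.npy')
c=cam('scene'); im=cv2.resize(c['frame'][230:380,130:290,::-1],None,fx=5,fy=5,interpolation=cv2.INTER_CUBIC)
C,S=np.cos(q[2]),np.sin(q[2])
def seg(a,b,col):
    L=np.linspace(0,1,60)[:,None]; P=(np.array(a)+(np.array(b)-np.array(a))*L)/1e3
    for u in proj(c,np.c_[q[0]+C*P[:,0]-S*P[:,1],q[1]+S*P[:,0]+C*P[:,1],P[:,2]]): cv2.circle(im,(int((u[0]-130)*5+2),int((u[1]-230)*5+2)),1,col,-1)
seg([80,15,34],[55,15,34],(0,0,255)); seg([-30,125,34],[-30,100,34],(0,0,255)); seg([55,15,34],[55,100,34],(0,255,0)); seg([-30,100,34],[55,100,34],(0,255,0))
cv2.imwrite('pics/f.png',im)
E
```

```text
t 18.88 pos [491.7 319.1  46.1] a 2.3589 q [ 0.43  0.45  1.65 -0.    1.06 -0.36] F [ -8.1 -12.8  15.7] M [-1.81  1.04 -0.19] w 22.4
```

View pics/f.png

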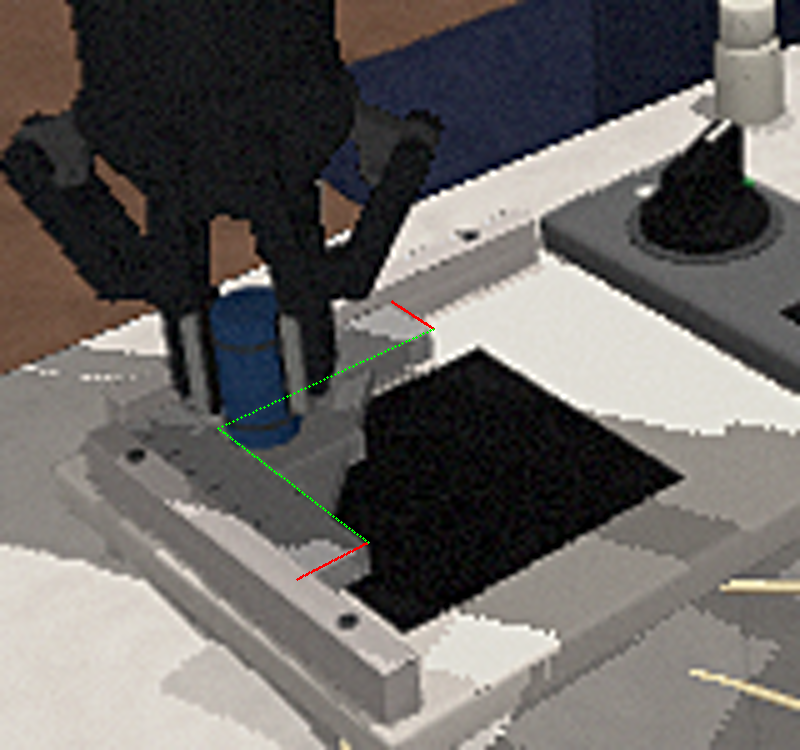

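The overlay, drawn for the seated pose, matches both arm ends at (432,330) and (368,545) within about 1 px. The plate lies flat against both fences, and the knob still points at green. The yaw moment is near zero (-0.19 N m), while a corner-only contact would give about 1 N m. I'll hold briefly, then hand in.

```bash
python3 -m creep '0 0 0 0;0 0 0 0;0 0 0 0;0 0 0 0' >/dev/null; python3 st.py; python3 -c "
from bench import manip; print(manip.job_done())"
```

```text
t 19.43 pos [491.7 319.1  46.1] a 2.3589 q [ 0.43  0.45  1.65 -0.    1.06 -0.36] F [ -8.3 -13.6  15.7] M [-1.76  1.09 -0.19] w 22.5
the job is handed in; nothing more can be done
None
```

The job is done and handed in at about 19.4 s of robot time. I turned the knob clockwise to the green dot, lifted the square by its post, laid it on the deck and pressed it into the fence corner. It was still gripped and pressing at hand-in. No verdict was reported.

**Last checks:**
- **Fence push:** The wrist felt about 8 N from the back fence and 14 N from the left fence, steady over the final half second, with about 16 N pressing down on the deck.
- **Square position:** Its underside works out at about 22 mm above the table, which is deck height. Both arm ends match the expected seated pose in the scene view to about 1 px. That overlay uses my own fit of the reader's position, good to about 3 mm. The 3 mm heel tolerance therefore rests mainly on the square having stopped against both fences.
- **Alignment:** I did not measure the square's angle directly to 0.025 rad. The yaw moment was small (-0.19 N m), where contact at a corner only would give about 1 N m, so both faces appear to lie flat.
- **Knob:** The last picture shows it still pointing at the green dot.
- **Bystanders:** The ointment bottle looked unmoved in the last picture. The swabs were not in that view. They were clear of the jaws just before the pick, but I did not look at them again afterwards.

No check failed or disagreed.

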